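Switch on the bench power box with its key

ROBOT

A 6-joint arm with a two-finger parallel gripper is mounted at the origin on the work surface. World frame = base frame: x ahead of the robot, y to its left, z up, the work surface at z = 0. Lengths are in m, angles in rad, forces in N, time in s.
With the tool pointing down it reaches from about 0.35 to 0.775 m from the base axis. Payload 5.5 kg.
Tool frame: the origin (TCP) lies between the finger pads, 19 mm behind the fingertips; this is the grasp point; z points along the fingers, y is the line along which they close (so a half turn about z gives the same grasp; the last joint's range is limited). The gripper opens to 85 mm and grips with 20 to 120 N. Pads are 22 mm wide; open, the fingers measure 114 mm over their backs; the gripper's body (76 mm by 85 mm) begins 54 mm behind the grasp point. The pads swing forward as they close: fully open they stand 13 mm farther back than shut.
Start: joints at [-1.248, 0.313, 0.046, 1.304, 0, 1.431], TCP at [0.257, -0.515, 0.25] pointing down, gripper open.
Joint ranges: [-2.76, 2.76], [-0.86, 1.69], [-1.03, 1.26], [-2.2, 2.34], [-1.47, 1.5], [-3.14, 3.14]. Speed limits (rad/s): [2.57, 2.57, 3.14, 3.14, 3.14, 3.14].

INTERFACE

Orientations are given as a unit quaternion [w, x, y, z].
In Python, from workcell import get_state, read_camera, hand_in gives the robot as it stands.
- The arm moves only by the tool send_rows, never from a script. Its argument "increments" is a list of rows, each an object of numbers: "dx", "dy", "dz": the shift along the world's x, y, z in units of 25 mm (1.0 is 25 mm); "roll": the turn about the world's z in units of 8 degrees (1.0 is 8 degrees); "claw": the opening, from -1 (shut) to 1 (fully open). In form: [{"dx": .., "dy": .., "dz": .., "roll": .., "claw": ..}, ...]. A call has exactly 5 rows; each row is the pose to reach, as a shift and turn from the pose commanded when the call began; what a row does not reach only later rows make up. A row lasts 1/8 s, in which the tool goes at most 62.5 mm and 10.7 degrees, less where a joint would pass 70% of its speed; a pose out of reach is approached as far as the arm can. A call with a gripper value outside its range is refused whole. The fingers move at their own pace and stop on an object; "grip_force" is the grip in N (left out, the last holds). Time passes only in rows, so rows that repeat a pose let the fingers close, or fill a call up. It gives the time, the measured TCP pose, the force, the opening and the grip force at its end, in the units of the state.
- get_state(): the state, without advancing time (a new reading comes with each control period).
- read_camera(name): name is "scene" or "top"; returns a dict with "image" (480x640x3 uint8, blue, green, red), "fx", "fy", "cx", "cy" (pixels), "world_to_cam" (4x4, takes a point from world to camera coordinates). Camera axes: x right, y up, looking along -z (the intrinsics and any distortion apply to the point x, -y, -z); pixel columns grow to the right and rows downward; lengths in m; the calibration is good to about 2 mm. A picture is of the moment at which its call begins. There is no depth.
- hand_in(): hands the job in; it is judged then, once.
The state is a dict: "clock": time; "joint_pos": joint angles; "qvel": joint speeds; "tau": joint torques, N m; "tcp_pos": TCP position; "orientation": TCP orientation; "wrist_force": force on the tool from outside, world axes, zero at the start; "ft_torque": the same for the moment, N m; "finger_gap": finger opening in m; "grip_force": force on a finger pad.
Only numpy, scipy, OpenCV 4.12 (cv2) and the standard library are available. Lean on these libraries where they do the work, as an engineer would, in place of code of your own. Each camera call takes 0.05 s, during which the arm holds its last target. There are 200 camera calls.

TASK

Take the yellow key out of the wooden key block, push it blade down fully home into the keyway of the grey power box while the switch is still off, then turn it clockwise to on and let go, leaving the key in the switch. Leave the blue key standing in the block.

Things in the scene. Friction and masses are not known exactly. Their poses are not given: they have to be found in the camera images.
- key_yellow: Yellow key 73 mm tall, 40 g, standing blade down in a slot. Origin at the blade's tip; z up; x across its thickness, y across its width; same either way round. Blade 26 mm long, 7 mm (x) by 16 mm (y), stepped to 4 x 8 at the tip; black shoulder 26 x 34 mm at z 26 to 31; bow a disc 36 mm across, 12 mm thick in x, z 37 to 73. Pinch the bow across x from above, TCP at z about 60.
- key_blue: Key of another machine: same shape, origin and axes, blue bow. The two keys stand in a dark wooden block 75 x 190 x 45 mm high, on either side of the bench, in slots 100 mm apart along its length (the keys' y); which is in which slot varies. Their shoulders rest on the block's top.
- keyway (a point): Centre of the keyway's mouth, 60 mm above the bench, on top of a silver barrel 52 mm across in a grey box 150 x 140 x 55 mm. On the turning axis, turns with the barrel; z up, x across the slot, y along it. Slot 10 (x) by 20 mm (y), 31 deep, its top 3 mm flared to 16 x 26. Key's x goes along this x, either way round; home when its tip is 26 mm below. Two lamps 7 mm high 72 mm away.
- key_switch (a joint): Barrel angle in rad: 0 = off, where it starts (black pointer at the red dot); grows clockwise seen from above to a stop at 1.05 (60 degrees) = on, pointer at the green dot. Takes 0.04 N m, stays where left. The blade has up to 11 degrees of play in the slot, so turn the key some 70 degrees.
Mind the look-alikes: they are no part of the job. Leave any purple look-alike of the part that bears keyway alone.

How it is judged:
On the way, in this order (a step that is already met when the one before it is completed fails the run):
1. the yellow key is fully home in the keyway while the switch is still off (z of key_yellow in the frame of keyway below -0.021 m and horizontal distance between key_yellow and keyway below 0.008 m and value of joint key_switch below 0.35 rad), for 0.1 s.
2. the switch is turned to on with the key home (z of key_yellow in the frame of keyway below -0.021 m and value of joint key_switch above 0.85 rad), for 0.1 s.
At the end, for the whole second after the job is handed in: The switch is on (turned at least 49 of its 60 degrees), the yellow key is left at rest, home in the keyway (within 5 mm of fully down, within 8 mm of the axis, within 11 degrees of upright), and the blue key is still in its slot (within 20 mm of its start) (all of step 2 and horizontal distance between key_yellow and keyway below 0.008 m and angle between key_yellow's own z axis and vertical below 0.2 rad and linear speed of key_yellow below 0.02 m/s and distance of key_blue from where it was at the start of the episode below 0.02 m); the robot touches nothing.
It fails at once if the blue key is pulled out or knocked (moved more than 20 mm) (distance of key_blue from where it was at the start of the episode above 0.02 m).
It also fails if it takes over 48 s, if anything falls off the work surface, if the arm or the gripper's body presses on something with over 40 N, if the wrist force passes 120 N, or if a joint passes its speed limit or range.

## Working session

There is one attempt and no reset: what is moved stays moved. The work goes in short steps, Python scripts to look and compute and a tool call to move; the robot and the scene stay as the last step left them, time stands still between calls to the robot, and variables do not carry over. Pictures are saved under pics/ and viewed, at most 10 in all, crops included, and the job is handed in when it is done.

Besides the shell and the picture viewer there is one more tool, called after "Emit:" as name(argument=value, ...) on one line, values as JSON. send_rows: Moves the arm, as the interface text tells. Its arguments: {"type":"object","properties":{"increments":{"type":"array","items":{"type":"object","properties":{"dx":{"type":"number"},"dy":{"type":"number"},"dz":{"type":"number"},"roll":{"type":"number"},"claw":{"type":"number"}}}},"grip_force":{"type":"number"}},"required":["increments"]}

```bash
mkdir -p pics; cat > h.py <<'E'
import numpy as np, cv2
from workcell import get_state, read_camera, hand_in
def ray(c,u,v):
    M=c["world_to_cam"]; R,t=M[:3,:3],M[:3,3]
    K=np.array([[c["fx"],0,c["cx"]],[0,c["fy"],c["cy"]],[0,0,1]])
    d=np.zeros(5) if c.get("dist") is None else np.array(c["dist"],float)
    x,y=cv2.undistortPoints(np.array([[[u,v]]],float),K,d)[0,0]
    return -R.T@t, R.T@np.array([x,-y,-1.])
def onz(c,u,v,z):
    o,d=ray(c,u,v); return o+d*(z-o[2])/d[2]
E
python3 - <<'E'
from h import *
print(get_state())
for n in("top","scene"):
    c=read_camera(n); cv2.imwrite(f"pics/{n}0.png",c["image"]); np.save(n+".npy",c,allow_pickle=True)
    print(n,{k:v for k,v in c.items() if k!="image"})
E
```

```text
{'clock': 0.0, 'joint_pos': array([-1.24763218e+00,  3.14048978e-01,  4.49825509e-02,  1.30357212e+00,
        1.92008831e-05,  1.43115696e+00]), 'qvel': array([-0.00018543, -0.00108912, -0.00032551, -0.00066563,  0.00282308,
       -0.0012032 ]), 'tau': array([-1.44128691e-03, -4.80617917e+01,  2.98536980e+01,  1.91555510e-02,
       -5.94718076e-04,  6.13749009e-06]), 'tcp_pos': array([ 0.25654135, -0.51408173,  0.24908264]), 'orientation': array([-9.18114010e-04,  9.73345458e-01,  2.29342041e-01, -7.48446025e-05]), 'wrist_force': array([-0.11103674,  0.43824455,  0.330635  ]), 'ft_torque': array([-0.00816502,  0.00423213, -0.03547938]), 'grip_force': 0.0, 'finger_gap': 0.08521460333943964}
top {'fx': 619.5119575911131, 'fy': 619.5119575911131, 'cx': 324.3163692810976, 'cy': 237.67091678331778, 'world_to_cam': array([[ 2.79229480e-02, -9.99609549e-01,  1.02895701e-03,
        -2.04140742e-03],
       [ 9.97650143e-01,  2.79326126e-02,  6.25616555e-02,
        -3.91121301e-01],
       [-6.25659697e-02, -7.20366743e-04,  9.98040571e-01,
        -1.14583728e+00],
       [ 0.00000000e+00,  0.00000000e+00,  0.00000000e+00,
         1.00000000e+00]])}
scene {'fx': 619.2407301439348, 'fy': 619.2407301439348, 'cx': 323.5279274315855, 'cy': 240.3597691237905, 'world_to_cam': array([[ 0.67414979,  0.73854941,  0.00817456, -0.26090504],
       [-0.54830301,  0.4930157 ,  0.67549933,  0.16545639],
       [ 0.49485944, -0.45986986,  0.73731529, -1.2534109 ],
       [ 0.        ,  0.        ,  0.        ,  1.        ]])}
```

View pics/top0.png

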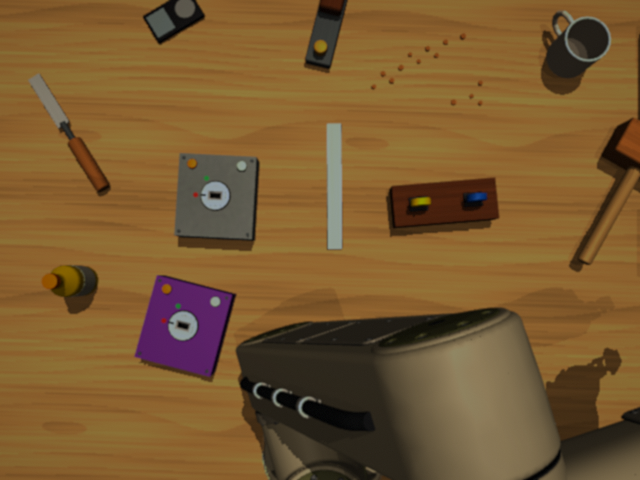

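View pics/scene0.png

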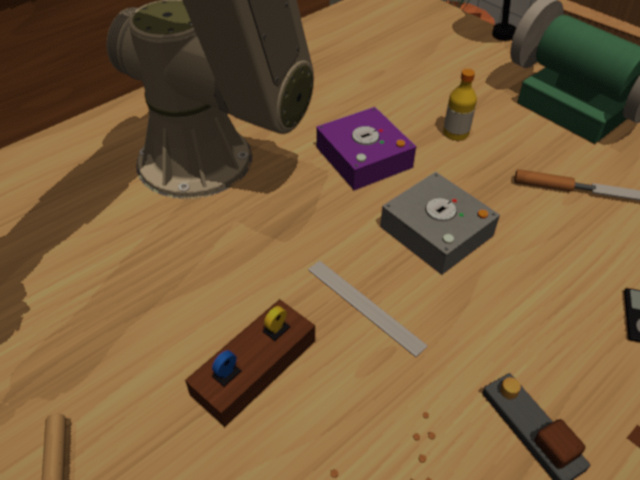

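Yellow candidates in the top view are the key bow (420,202), the bottle (65,281), the knob (320,47) and the orange lamps (192,163 and 166,289). The one I want is the key in the dark block. Keyway candidates are the grey box (215,195) and the purple look-alike (183,325), so I take the grey one. Next I measure both and check them in a crop.

```bash
cat > meas.py <<'E'
from h import *
def cen(m): 
    M=cv2.moments(m.astype(np.uint8),True); return M["m10"]/M["m00"],M["m01"]/M["m00"]
def roi(m,x0,y0,x1,y1):
    o=np.zeros(m.shape,np.uint8); o[y0:y1,x0:x1]=m[y0:y1,x0:x1]; return o
def tri(c1,p1,c2,p2):
    o1,d1=ray(c1,*p1); o2,d2=ray(c2,*p2)
    d1/=np.linalg.norm(d1); d2/=np.linalg.norm(d2)
    s=np.linalg.lstsq(np.c_[d1,-d2],o2-o1,rcond=None)[0]
    a,b=o1+s[0]*d1,o2+s[1]*d2; return (a+b)/2,np.linalg.norm(a-b)
def rect(m):
    cs=max(cv2.findContours(m.astype(np.uint8),cv2.RETR_EXTERNAL,cv2.CHAIN_APPROX_NONE)[0],key=cv2.contourArea)
    return cv2.minAreaRect(cs)
E
python3 - <<'E'
from meas import *
T=np.load("top.npy",allow_pickle=True).item(); S=np.load("scene.npy",allow_pickle=True).item()
hT=cv2.cvtColor(T["image"],cv2.COLOR_BGR2HSV); hS=cv2.cvtColor(S["image"],cv2.COLOR_BGR2HSV)
y=lambda h:cv2.inRange(h,(22,150,70),(35,255,255)); b=lambda h:cv2.inRange(h,(100,150,50),(125,255,255))
yt=roi(y(hT),380,170,510,240); ys=roi(y(hS),180,290,330,400)
bt=roi(b(hT),380,170,510,240); bs=roi(b(hS),180,290,330,400)
for n,a,d in(("yellow",yt,ys),("blue",bt,bs)):
    print(n,a.sum(),d.sum(),cen(a),cen(d),tri(T,cen(a),S,cen(d)),onz(T,*cen(a),.082))
# block top face
blk=roi(((hT[...,2]<110)&(hT[...,0]<12)|(yt>0)|(bt>0)).astype(np.uint8),380,170,510,240)
blk=cv2.morphologyEx(blk,cv2.MORPH_CLOSE,np.ones((7,7)))
r=rect(blk); print("block",r); P=[onz(T,*p,.045)[:2] for p in cv2.boxPoints(r)]; print(np.round(P,4))
# barrels: silver disc
for c,h,box,n in((T,hT,(195,175,237,217),"top"),(S,hS,(420,193,462,226),"scene")):
    x0,y0,x1,y1=box; k=roi((h[...,1]<60).astype(np.uint8)*(h[...,2]>150),*box)
    cs=max(cv2.findContours(k,cv2.RETR_EXTERNAL,cv2.CHAIN_APPROX_NONE)[0],key=cv2.contourArea)
    e=cv2.fitEllipse(cv2.convexHull(cs)); print(n,"disc",e,onz(c,*e[0],.06))
    hull=np.zeros_like(k); cv2.ellipse(hull,(e[0],(e[1][0]*.6,e[1][1]*.6),e[2]),1,-1)
    sl=((h[...,2]<90)&(hull>0)).astype(np.uint8); r=rect(sl); print("slot",sl.sum(),r,cen(sl),onz(c,*cen(sl),.06))
    print(np.round([onz(c,*p,.06)[:2] for p in cv2.boxPoints(r)],4))
    if n=="top": pT=e[0]
    else: print("tri",tri(T,pT,S,e[0]))
im=T["image"]
cv2.imwrite("pics/crop1.png",np.hstack([cv2.resize(im[150:245,170:265],(400,400),interpolation=3),cv2.resize(im[155:250,395:490],(400,400),interpolation=3)]))
# grey box corners
g=roi(((hT[...,1]<60)).astype(np.uint8),165,145,270,250); r=rect(cv2.morphologyEx(g,cv2.MORPH_CLOSE,np.ones((9,9)))); print("box",r); print(np.round([onz(T,*p,.055)[:2] for p in cv2.boxPoints(r)],4))
E
```

```text
yellow 34680 70380 (420.70588235294116, 200.83823529411765) (273.9311594202899, 317.55797101449275) (array([ 0.45657661, -0.16055152,  0.07740874]), np.float64(0.001518893683639669)) [ 0.45646247 -0.1592459   0.082     ]
blue 31875 93585 (476.984, 196.432) (223.71934604904632, 363.550408719346) (array([ 0.46808512, -0.25987245,  0.07529615]), np.float64(0.00035620778517637676)) [ 0.46706564 -0.25837479  0.082     ]
block ((443.8379821777344, 202.55517578125), (40.775333404541016, 104.8864517211914), 85.2363510131836)
[[ 0.4857 -0.1082]
 [ 0.5071 -0.2989]
 [ 0.4327 -0.3058]
 [ 0.4115 -0.1159]]
top disc ((214.89158630371094, 195.0135955810547), (25.388635635375977, 25.706493377685547), 43.88935089111328) [0.45940579 0.2078457  0.06      ]
slot 66 ((215.0, 195.0), (6.0, 10.0), 90.0) (214.92424242424244, 194.95454545454547) [0.4595143  0.20779113 0.06      ]
[[0.4646 0.2169]
 [0.4651 0.1989]
 [0.4543 0.1985]
 [0.4538 0.2164]]
scene disc ((440.7512512207031, 208.01951599121094), (18.098539352416992, 27.10614585876465), 100.09820556640625) [0.46045581 0.2083856  0.06      ]
slot 31 ((440.6922607421875, 209.03842163085938), (3.605551242828369, 8.320503234863281), 56.3099365234375) (440.7741935483871, 209.03225806451613) [0.46211832 0.2064874  0.06      ]
[[0.4582 0.1991]
 [0.4587 0.2169]
 [0.4659 0.2137]
 [0.4653 0.196 ]]
tri (array([0.45986763, 0.20832791, 0.05952678]), np.float64(0.0011036972697733899))
box ((216.23446655273438, 196.51380920410156), (78.27645874023438, 82.73933410644531), 3.3664605617523193)
[[0.3847 0.2781]
 [0.5351 0.2758]
 [0.5307 0.1337]
 [0.3804 0.1372]]
```

View pics/crop1.png

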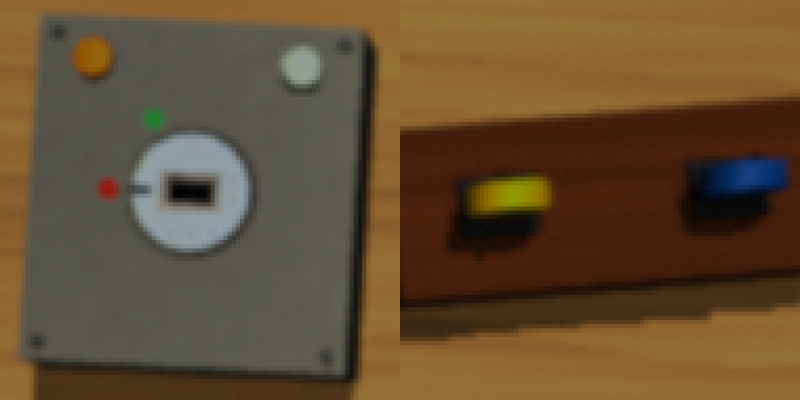

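The left crop shows the grey box: barrel at top px (215,195), slot along image columns, pointer at the red dot (off). The right crop shows the yellow key at (420,201) in the near slot and the blue key at (477,196).

The checks agree:
- The keys are 100.0 mm apart.
- Their bow height is about 0.075, and the block measures about 75 x 191 mm.
- The barrel top triangulates to z = 0.0595.

I grip at tool yaw 186.5°, so that turning clockwise stays within joint 6's range.

Emit:
send_rows(increments=[{"dx": 1.0, "dy": 1.8, "dz": 0, "roll": 1.3, "claw": 1}, {"dx": 2.2, "dy": 3.8, "dz": 0, "roll": 2.6, "claw": 1}, {"dx": 3.4, "dy": 5.8, "dz": 0, "roll": 3.9, "claw": 1}, {"dx": 4.4, "dy": 7.8, "dz": 0, "roll": 5.2, "claw": 1}, {"dx": 5.5, "dy": 9.6, "dz": 0, "roll": 6.5, "claw": 1}], grip_force=60)

```text
clock: 0.72
tcp_pos: [0.3945, -0.2726, 0.2498]
orientation: [-0.0, 0.772, 0.635, 0.0]
wrist_force: [0.5, -0.1, -0.2]
finger_gap: 0.0856
grip_force: 0.0
```

Emit:
send_rows(increments=[{"dx": 0.5, "dy": 1.2, "dz": 0, "roll": 1.3, "claw": 1}, {"dx": 1.1, "dy": 2.3, "dz": 0, "roll": 2.6, "claw": 1}, {"dx": 1.8, "dy": 3.5, "dz": 0, "roll": 3.9, "claw": 1}, {"dx": 2.46, "dy": 4.52, "dz": 0, "roll": 5.2, "claw": 1}, {"dx": 2.46, "dy": 4.52, "dz": 0, "roll": 6.5, "claw": 1}])

```text
clock: 1.35
tcp_pos: [0.4562, -0.1597, 0.2496]
orientation: [-0.0, 0.414, 0.91, 0.0]
wrist_force: [0.2, -0.6, 0.5]
finger_gap: 0.0853
grip_force: 0.0
```

Emit:
send_rows(increments=[{"dx": 0, "dy": 0, "dz": 0, "roll": 1.3, "claw": 1}, {"dx": 0, "dy": 0, "dz": 0, "roll": 2.6, "claw": 1}, {"dx": 0, "dy": 0, "dz": 0, "roll": 3.9, "claw": 1}, {"dx": 0, "dy": 0, "dz": 0, "roll": 5.2, "claw": 1}, {"dx": 0, "dy": 0, "dz": 0, "roll": 6.5, "claw": 1}])

```text
clock: 1.98
tcp_pos: [0.4554, -0.1614, 0.2496]
orientation: [-0.0, -0.025, 1.0, 0.0]
wrist_force: [-0.7, 1.1, 0.4]
finger_gap: 0.0852
grip_force: 0.0
```

Emit:
send_rows(increments=[{"dx": 0, "dy": 0, "dz": 0, "roll": 1.3, "claw": 1}, {"dx": 0, "dy": 0, "dz": -1, "roll": 2.6, "claw": 1}, {"dx": 0, "dy": 0, "dz": -2, "roll": 3.9, "claw": 1}, {"dx": 0, "dy": 0, "dz": -3, "roll": 5.2, "claw": 1}, {"dx": 0, "dy": 0, "dz": -3.6, "roll": 6.5, "claw": 1}])

```text
clock: 2.6
tcp_pos: [0.4548, -0.161, 0.1583]
orientation: [-0.001, -0.461, 0.888, 0.001]
wrist_force: [0.7, 0.5, 0.3]
finger_gap: 0.0854
grip_force: 0.0
```

Emit:
send_rows(increments=[{"dx": 0, "dy": 0, "dz": 0, "roll": 1.3, "claw": 1}, {"dx": 0, "dy": 0, "dz": 0, "roll": 2.6, "claw": 1}, {"dx": 0, "dy": 0, "dz": 0, "roll": 3.9, "claw": 1}, {"dx": 0, "dy": 0, "dz": -0.4, "roll": 5.2, "claw": 1}, {"dx": 0, "dy": 0, "dz": -0.8, "roll": 5.2, "claw": 1}])

```text
clock: 3.22
tcp_pos: [0.4555, -0.1614, 0.1394]
orientation: [0.0, 0.743, -0.669, -0.0]
wrist_force: [-1.5, 1.1, -0.1]
finger_gap: 0.0854
grip_force: 0.0
```

Emit:
send_rows(increments=[{"dx": 0, "dy": 0, "dz": -0.6, "roll": 0, "claw": 1}, {"dx": 0, "dy": 0, "dz": -1.2, "roll": 0, "claw": 1}, {"dx": 0, "dy": 0, "dz": -1.8, "roll": 0, "claw": 1}, {"dx": 0, "dy": 0, "dz": -2.4, "roll": 0, "claw": 1}, {"dx": 0, "dy": 0, "dz": -2.4, "roll": 0, "claw": 1}])

```text
clock: 3.85
tcp_pos: [0.4547, -0.161, 0.0785]
orientation: [0.0, 0.744, -0.669, -0.001]
wrist_force: [-0.1, 0.5, -0.6]
finger_gap: 0.0854
grip_force: 0.0
```

```bash
python3 - <<'E'
from h import *
s=get_state(); print(s["tcp_pos"],s["orientation"],s["joint_pos"])
t=read_camera("top")["image"]; c=read_camera("scene")["image"]
cv2.imwrite("pics/g1.png",np.hstack([cv2.resize(t[140:260,370:530],(400,300)),cv2.resize(c[260:425,170:390],(400,300))]))
E
```

```text
[ 0.4546683  -0.16101058  0.07851044] [ 3.59726702e-04  7.43709687e-01 -6.68501010e-01 -1.47364458e-03] [-5.06951367e-01  2.64813820e-01 -4.69475587e-01  8.39540445e-01
 -4.30286325e-05 -2.18415908e+00]
```

View pics/g1.png

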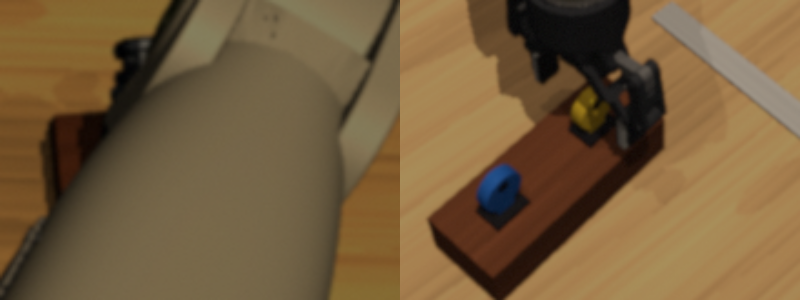

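The scene crop shows the open fingers straddling the yellow bow (crop px 590,110) with the blue key (500,190) clear. I close and grip.

Emit:
send_rows(increments=[{"dx": 0, "dy": 0, "dz": 0, "roll": 0, "claw": -1}, {"dx": 0, "dy": 0, "dz": 0, "roll": 0, "claw": -1}, {"dx": 0, "dy": 0, "dz": 0, "roll": 0, "claw": -1}, {"dx": 0, "dy": 0, "dz": 0, "roll": 0, "claw": -1}, {"dx": 0, "dy": 0, "dz": 0, "roll": 0, "claw": -1}], grip_force=60)

```text
clock: 4.58
tcp_pos: [0.4559, -0.1617, 0.0803]
orientation: [-0.0, 0.744, -0.668, 0.0]
wrist_force: [0.6, -0.5, 2.8]
finger_gap: 0.0111
grip_force: 58.9
```

Emit:
send_rows(increments=[{"dx": 0, "dy": 0, "dz": 0.3, "roll": 0, "claw": -1}, {"dx": 0, "dy": 0, "dz": 0.8, "roll": 0, "claw": -1}, {"dx": 0, "dy": 0, "dz": 1.5, "roll": 0, "claw": -1}, {"dx": 0, "dy": 0, "dz": 2.4, "roll": 0, "claw": -1}, {"dx": 0, "dy": 0, "dz": 3.4, "roll": 0, "claw": -1}])

```text
clock: 5.2
tcp_pos: [0.4554, -0.1615, 0.1663]
orientation: [0.0, 0.744, -0.668, -0.0]
wrist_force: [0.3, -0.3, -0.5]
finger_gap: 0.0108
grip_force: 58.8
```

Emit:
send_rows(increments=[{"dx": 0.02, "dy": 1.0, "dz": 0, "roll": -0.1, "claw": -1}, {"dx": 0.05, "dy": 2.5, "dz": 0, "roll": -0.2, "claw": -1}, {"dx": 0.08, "dy": 4.3, "dz": 0, "roll": -0.4, "claw": -1}, {"dx": 0.1, "dy": 6.1, "dz": 0, "roll": -0.6, "claw": -1}, {"dx": 0.12, "dy": 8.0, "dz": 0, "roll": -0.9, "claw": -1}])

```text
clock: 5.82
tcp_pos: [0.4586, 0.0396, 0.166]
orientation: [0.0, -0.7, 0.714, -0.0]
wrist_force: [1.9, 0.3, 0.6]
finger_gap: 0.011
grip_force: 58.8
```

Emit:
send_rows(increments=[{"dx": 0.02, "dy": 1.9, "dz": 0, "roll": 0, "claw": -1}, {"dx": 0.03, "dy": 3.7, "dz": 0, "roll": 0, "claw": -1}, {"dx": 0.05, "dy": 5.3, "dz": 0, "roll": 0, "claw": -1}, {"dx": 0.05, "dy": 6.4, "dz": 0, "roll": 0, "claw": -1}, {"dx": 0.05, "dy": 6.78, "dz": 0, "roll": 0, "claw": -1}])

```text
clock: 6.45
tcp_pos: [0.4597, 0.2092, 0.1657]
orientation: [0.0, -0.701, 0.713, -0.0]
wrist_force: [0.3, 0.1, -0.7]
finger_gap: 0.0112
grip_force: 58.8
```

Emit:
send_rows(increments=[{"dx": 0, "dy": 0, "dz": 0, "roll": 0, "claw": -1}, {"dx": 0, "dy": 0, "dz": 0, "roll": 0, "claw": -1}, {"dx": 0, "dy": 0, "dz": -0.3, "roll": 0, "claw": -1}, {"dx": 0, "dy": 0, "dz": -0.6, "roll": 0, "claw": -1}, {"dx": 0, "dy": 0, "dz": -0.8, "roll": 0, "claw": -1}])

```text
clock: 7.08
tcp_pos: [0.4596, 0.2075, 0.1441]
orientation: [-0.001, -0.7, 0.714, 0.0]
wrist_force: [0.9, -0.4, -0.5]
finger_gap: 0.0111
grip_force: 58.8
```

```bash
python3 - <<'E'
from h import *
s=get_state(); print(s["clock"],s["tcp_pos"],s["orientation"],s["joint_pos"],s["finger_gap"])
c=read_camera("scene"); np.save("s2.npy",c,allow_pickle=True); x0,y0=390,130
def prj(p):
    q=c["world_to_cam"][:3,:3]@p+c["world_to_cam"][:3,3]; return c["cx"]+c["fx"]*q[0]/-q[2], c["cy"]-c["fy"]*q[1]/-q[2]
tz=s["tcp_pos"]
for n,z in(("bowtop",.013),("tcp",0),("bowlow",-.023),("shoulder",-.034),("tip",-.060)): print(n,np.round(prj(tz+[0,0,z]),1))
print("keyway",prj(np.array([.4597,.208,.06])))
cv2.imwrite("pics/g2.png",cv2.resize(c["image"][y0:y0+105,x0:x0+140],(800,600),interpolation=2))
E
```

```text
7.075 [0.45960383 0.20745083 0.14413678] [-5.32554635e-04 -7.00150651e-01  7.13994882e-01  3.00306026e-04] [ 2.64666336e-01  2.37819229e-01 -3.23659381e-01  1.01054049e+00
  3.06651217e-06 -1.28655098e+00] 0.011075912725651038
bowtop [448.8 165.3]
tcp [447.6 171.4]
bowlow [445.4 181.8]
shoulder [444.4 186.7]
tip [442.1 197.9]
keyway (np.float64(440.27328569783003), np.float64(207.89649168811854))
```

View pics/g2.png

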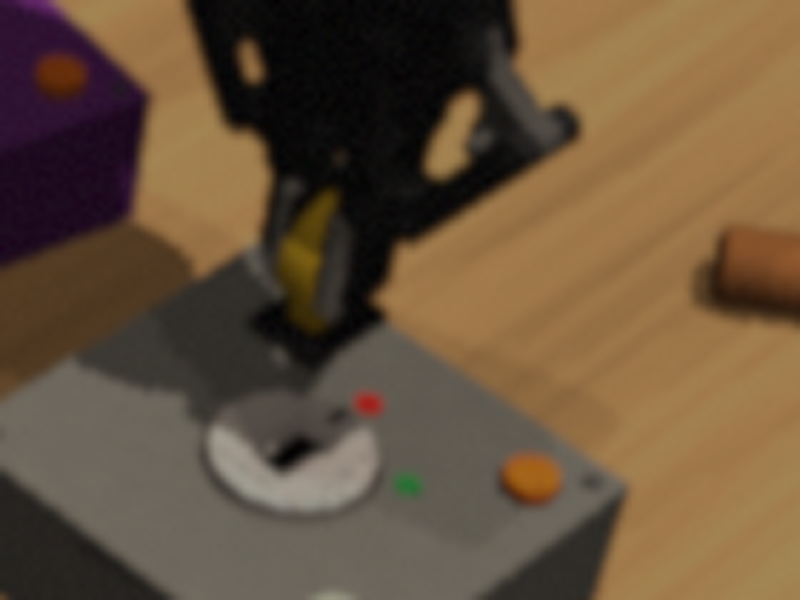

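The crop shows the key held upright. The shoulder is near crop px (317,325), i.e. image (445,187), against (444.4,186.7) predicted. The slot is below it at crop (292,453), and the pointer is still at the red dot. I lower slowly.

Emit:
send_rows(increments=[{"dx": 0, "dy": 0, "dz": -0.3, "roll": 0, "claw": -1}, {"dx": 0, "dy": 0, "dz": -0.6, "roll": 0, "claw": -1}, {"dx": 0, "dy": 0, "dz": -0.9, "roll": 0, "claw": -1}, {"dx": 0, "dy": 0, "dz": -1.05, "roll": 0, "claw": -1}, {"dx": 0, "dy": 0, "dz": -1.2, "roll": 0, "claw": -1}])

```text
clock: 7.75
tcp_pos: [0.46, 0.208, 0.1148]
orientation: [0.0, -0.7, 0.714, 0.0]
wrist_force: [-0.0, 0.8, -0.9]
finger_gap: 0.0114
grip_force: 58.8
```

Emit:
send_rows(increments=[{"dx": 0, "dy": 0, "dz": -0.1, "roll": 0, "claw": -1}, {"dx": 0, "dy": 0, "dz": -0.2, "roll": 0, "claw": -1}, {"dx": 0, "dy": 0, "dz": -0.3, "roll": 0, "claw": -1}, {"dx": 0, "dy": 0, "dz": -0.4, "roll": 0, "claw": -1}, {"dx": 0, "dy": 0, "dz": -0.4, "roll": 0, "claw": -1}])

```text
clock: 8.38
tcp_pos: [0.4598, 0.2079, 0.1048]
orientation: [-0.0, -0.7, 0.714, 0.0]
wrist_force: [0.2, 0.4, -1.0]
finger_gap: 0.0111
grip_force: 58.8
```

Emit:
send_rows(increments=[{"dx": 0, "dy": 0, "dz": -0.1, "roll": 0, "claw": -1}, {"dx": 0, "dy": 0, "dz": -0.2, "roll": 0, "claw": -1}, {"dx": 0, "dy": 0, "dz": -0.3, "roll": 0, "claw": -1}, {"dx": 0, "dy": 0, "dz": -0.4, "roll": 0, "claw": -1}, {"dx": 0, "dy": 0, "dz": -0.4, "roll": 0, "claw": -1}])

```text
clock: 9.0
tcp_pos: [0.46, 0.208, 0.0953]
orientation: [0.0, -0.7, 0.714, -0.0]
wrist_force: [-1.3, -1.3, 2.6]
finger_gap: 0.0113
grip_force: 59.1
```

Light contact is starting. I press on 1.5 mm to seat the key.

Emit:
send_rows(increments=[{"dx": 0, "dy": 0, "dz": -0.02, "roll": 0, "claw": -1}, {"dx": 0, "dy": 0, "dz": -0.04, "roll": 0, "claw": -1}, {"dx": 0, "dy": 0, "dz": -0.06, "roll": 0, "claw": -1}, {"dx": 0, "dy": 0, "dz": -0.06, "roll": 0, "claw": -1}, {"dx": 0, "dy": 0, "dz": -0.06, "roll": 0, "claw": -1}])

```text
clock: 9.62
tcp_pos: [0.4601, 0.208, 0.0952]
orientation: [0.0, -0.7, 0.714, -0.0]
wrist_force: [-4.6, -1.5, 15.1]
finger_gap: 0.0113
grip_force: 61.1
```

```bash
python3 - <<'E'
from h import *
s=get_state(); print(s["clock"],s["tcp_pos"],s["wrist_force"],s["ft_torque"])
c=read_camera("scene"); x0,y0=390,130
cv2.imwrite("pics/g3.png",cv2.resize(c["image"][y0:y0+105,x0:x0+140],(800,600),interpolation=2))
E
```

```text
9.625 [0.46007356 0.20798077 0.09520952] [-4.61244668 -1.47894783 15.08462307] [-0.29977068  1.03680014 -0.03302526]
```

View pics/g3.png

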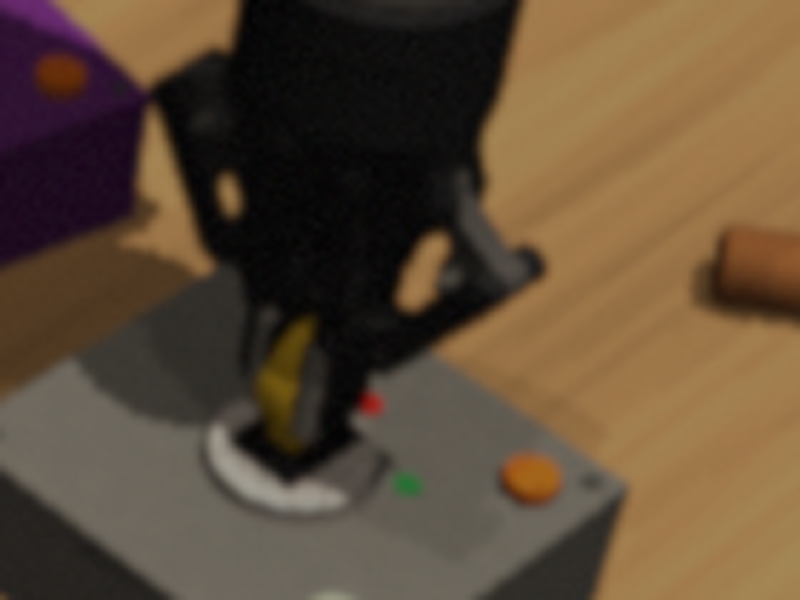

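The crop shows the shoulder seated flat on the barrel (crop px 295,455) at the expected height, with 15 N push-back and the pointer still off. Now I turn clockwise about 72°.

Emit:
send_rows(increments=[{"dx": 0, "dy": 0, "dz": 0.03, "roll": -0.8, "claw": -1}, {"dx": 0, "dy": 0, "dz": 0.03, "roll": -1.7, "claw": -1}, {"dx": 0, "dy": 0, "dz": 0.03, "roll": -2.6, "claw": -1}, {"dx": 0, "dy": 0, "dz": 0.03, "roll": -3.5, "claw": -1}, {"dx": 0, "dy": 0, "dz": 0.03, "roll": -4.4, "claw": -1}])

```text
clock: 10.3
tcp_pos: [0.4593, 0.2084, 0.0952]
orientation: [0.0, -0.45, 0.893, 0.001]
wrist_force: [-5.5, 1.1, 11.7]
finger_gap: 0.0107
grip_force: 60.4
```

Emit:
send_rows(increments=[{"dx": 0, "dy": 0, "dz": 0, "roll": -0.9, "claw": -1}, {"dx": 0, "dy": 0, "dz": 0, "roll": -1.8, "claw": -1}, {"dx": 0, "dy": 0, "dz": 0, "roll": -2.7, "claw": -1}, {"dx": 0, "dy": 0, "dz": 0, "roll": -3.6, "claw": -1}, {"dx": 0, "dy": 0, "dz": 0, "roll": -4.4, "claw": -1}])

```text
clock: 10.92
tcp_pos: [0.4595, 0.2091, 0.0952]
orientation: [0.0, -0.16, 0.987, 0.002]
wrist_force: [-6.3, 5.1, 10.5]
finger_gap: 0.0112
grip_force: 60.3
```

```bash
python3 - <<'E'
from h import *
s=get_state(); print(s["clock"],s["tcp_pos"],s["orientation"],s["wrist_force"],s["ft_torque"])
c=read_camera("scene"); x0,y0=390,130
cv2.imwrite("pics/g4.png",cv2.resize(c["image"][y0:y0+105,x0:x0+140],(800,600),interpolation=2))
E
```

```text
10.925 [0.45947582 0.20910127 0.09523641] [ 4.15373316e-05 -1.59588389e-01  9.87182477e-01  1.51694471e-03] [-6.32532815  5.11093536 10.54351212] [0.95739292 1.1734949  0.13727836]
```

View pics/g4.png

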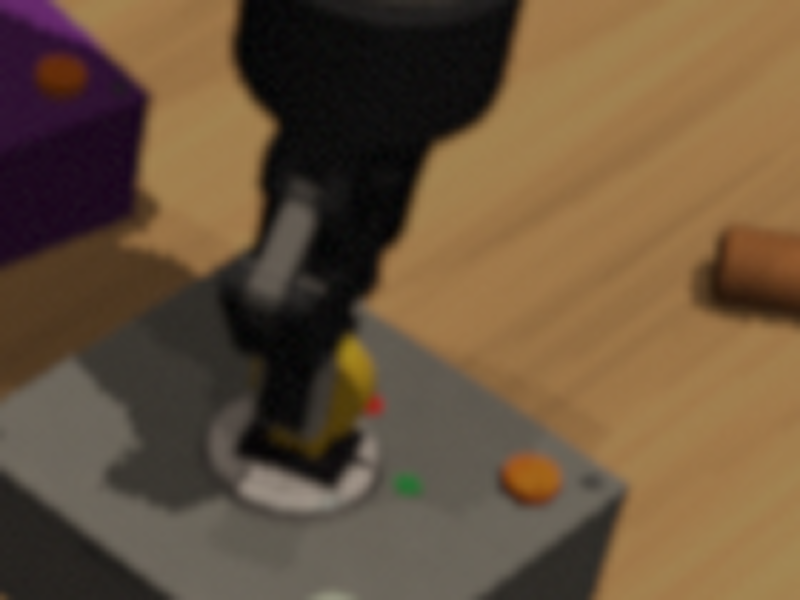

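The key has turned with the barrel, and the pointer at crop (366,462) is approaching the green dot (407,485). I turn slightly more to find the stop by torque.

Emit:
send_rows(increments=[{"dx": 0, "dy": 0, "dz": 0, "roll": -0.3, "claw": -1}, {"dx": 0, "dy": 0, "dz": 0, "roll": -0.6, "claw": -1}, {"dx": 0, "dy": 0, "dz": 0, "roll": -0.6, "claw": -1}, {"dx": 0, "dy": 0, "dz": 0, "roll": -0.6, "claw": -1}, {"dx": 0, "dy": 0, "dz": 0, "roll": -0.6, "claw": -1}])

```text
clock: 11.6
tcp_pos: [0.4592, 0.2096, 0.0953]
orientation: [-0.0, -0.12, 0.993, 0.002]
wrist_force: [-5.5, 4.4, 9.8]
finger_gap: 0.0112
grip_force: 60.3
```

```bash
python3 - <<'E'
from h import *
s=get_state(); print(s["clock"],s["tcp_pos"],s["orientation"],s["wrist_force"],s["ft_torque"])
c=read_camera("scene"); x0,y0=415,185
cv2.imwrite("pics/g5.png",cv2.resize(c["image"][y0:y0+45,x0:x0+60],(800,600),interpolation=2))
k=np.array([.4597,.208])
for n,u,v in(("red",390+370/5.714,130+404/5.714),("green",390+407/5.714,130+485/5.714),("ptr",390+366/5.714,130+462/5.714)):
    p=onz(c,u,v,.055 if n!="ptr" else .06)[:2]-k; print(n,np.round(p,4),np.degrees(np.arctan2(p[0],p[1])))
E
```

```text
11.6 [0.4591725  0.20956617 0.09526721] [-1.73118348e-04 -1.20273424e-01  9.92738824e-01  1.97508581e-03] [-5.53987115  4.38909437  9.83046036] [0.98618038 1.1958952  0.15645588]
red [0.0025 0.0376] 3.783854308121668
green [0.0327 0.0183] 60.819440542430684
ptr [0.0207 0.0122] 59.56800179352102
```

View pics/g5.png

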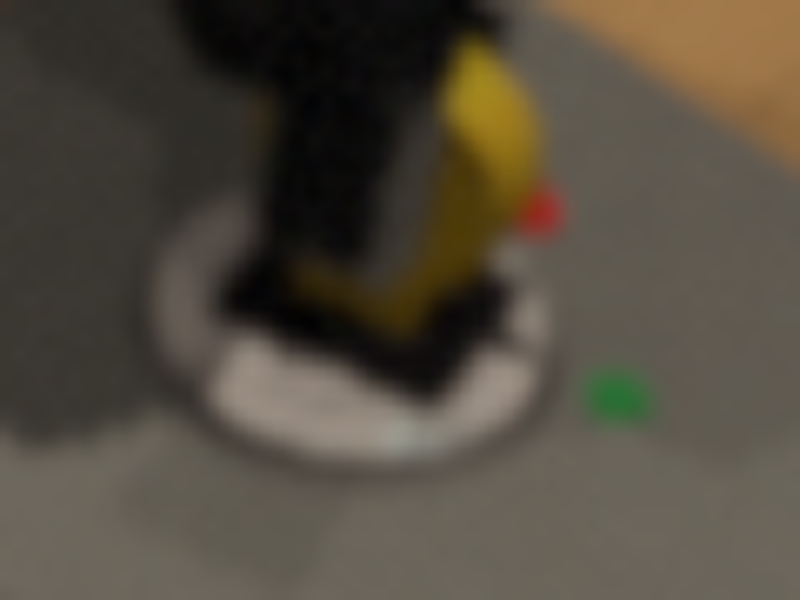

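The crop shows the pointer at crop (520,345), i.e. image (454,211), about 59° round and in line with the green dot. The switch is on, so I unload the twist within the play, release and lift.

Emit:
send_rows(increments=[{"dx": 0, "dy": 0, "dz": 0.02, "roll": 0.3, "claw": -1}, {"dx": 0, "dy": 0, "dz": 0.02, "roll": 0.6, "claw": -1}, {"dx": 0, "dy": 0, "dz": 0.02, "roll": 0.6, "claw": 0.1}, {"dx": 0, "dy": 0, "dz": 0.02, "roll": 0.6, "claw": 0.1}, {"dx": 0, "dy": 0, "dz": 0.02, "roll": 0.6, "claw": 0.1}])

```text
clock: 12.28
tcp_pos: [0.46, 0.2078, 0.0946]
orientation: [-0.0, -0.161, 0.987, -0.0]
wrist_force: [-0.1, 0.9, 0.3]
finger_gap: 0.0471
grip_force: 0.0
```

Emit:
send_rows(increments=[{"dx": 0, "dy": 0, "dz": 0, "roll": 0, "claw": 0.1}, {"dx": 0, "dy": 0, "dz": 0.3, "roll": 0, "claw": 0.1}, {"dx": 0, "dy": 0, "dz": 0.9, "roll": 0, "claw": 0.1}, {"dx": 0, "dy": 0, "dz": 1.8, "roll": 0, "claw": 0.1}, {"dx": 0, "dy": 0, "dz": 3, "roll": 0, "claw": 0.1}])

```text
clock: 12.9
tcp_pos: [0.4598, 0.2079, 0.1712]
orientation: [-0.0, -0.161, 0.987, 0.0]
wrist_force: [1.4, 1.4, 0.5]
finger_gap: 0.0472
grip_force: 0.0
```

Emit:
send_rows(increments=[{"dx": 0, "dy": -1, "dz": 1, "roll": 0, "claw": 0.1}, {"dx": 0, "dy": -2.5, "dz": 2, "roll": 0, "claw": 0.1}, {"dx": 0, "dy": -4, "dz": 2, "roll": 0, "claw": 0.1}, {"dx": -1, "dy": -6, "dz": 2, "roll": 0, "claw": 0.1}, {"dx": -1, "dy": -7, "dz": 2, "roll": 0, "claw": 0.1}])

```text
clock: 13.52
tcp_pos: [0.4336, 0.0314, 0.2211]
orientation: [0.0, -0.16, 0.987, -0.0]
wrist_force: [0.0, -0.4, -1.4]
finger_gap: 0.0471
grip_force: 0.0
```

```bash
python3 - <<'E'
from h import *
s=get_state(); print(s["clock"],s["tcp_pos"],s["wrist_force"],s["finger_gap"])
c=read_camera("scene")["image"]; t=read_camera("top")["image"]
cv2.imwrite("pics/g6.png",np.hstack([cv2.resize(t[150:245,170:265],(400,400),interpolation=2),cv2.resize(c[140:240,395:495],(400,400),interpolation=2)]))
E
```

```text
13.525 [0.43360573 0.03135034 0.22111723] [ 0.02112662 -0.39900596 -1.36397116] 0.04705777628440429
```

View pics/g6.png

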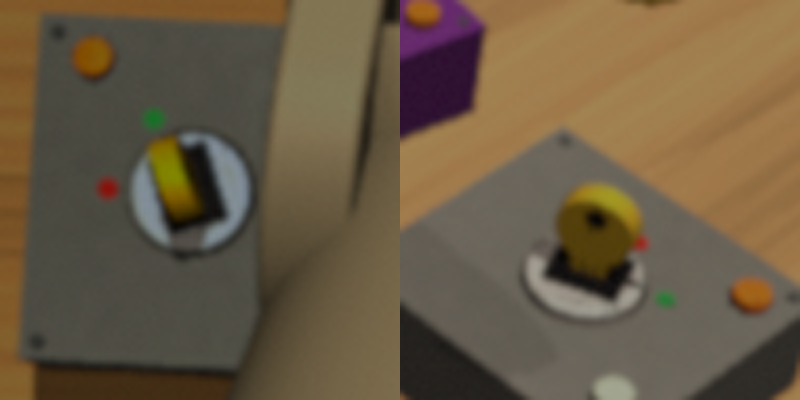

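The views show the key upright and home: shoulder flat on the barrel in the right crop (590,278), pointer (632,285) towards the green dot (665,300). The gripper is clear. I hand in.

```bash
python3 -c "
from workcell import hand_in; print(hand_in())"
```

```text
the job is handed in; nothing more can be done
None
```

I handed the job in at about 13.5 s on the robot's clock: the yellow key is home in the grey box's keyway, turned to on and released. The arm never went near the blue key, but I did not re-measure it at the end, and the hand-in returned no verdict.

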